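Work a seized bung out of a slanted culture tube

TASK

The red rubber bung has seized in its culture tube in the slant rack, and a straight pull would only drag the tube up out of its clip. Work the bung out along the slant of the tube with short twists back and forth while pulling lightly, so that the tube stays home in the rack; then set the bung down in the steel tray with the other two bungs: lower it onto the tray's floor before letting go, and do not knock over the two lidded jars that stand in front.

Things in the scene. Friction and masses are not known exactly. Their poses are not given: they have to be found in the camera images.
- bung_grip (a point): Centre of the grip of the seized red rubber bung: round, ribbed, 30 mm across, 45 mm long. Below it a flange (39 mm across, 5 mm thick) rests on the tube's rim, and a plug 31 mm across sits 26 mm deep in the tube; whole bung 76 mm. This point is on the axis, 30 mm above the rim when home, 20 mm below the grip's top end, 56 mm from the plug's foot. z axis: along the bung, from plug to grip.
- bung_foot (a point): Centre of the flat foot of that bung's plug (its z axis runs along the bung towards the grip).
- bung: The seized bung (origin at the plug's foot), rubber on a steel core, 90 to 145 g. Pulled straight it holds 38 to 51 N. While it is being turned (0.6 to 0.8 N m) it yields to a light pull, and it sticks again when the turning stops: 3 to 5 mm of pull during each swing of 0.8 to 1 rad is a good measure. Loose after about 22 mm, clear of the tube after 26 mm.
- tube_mouth (a point): Centre of the rim of the glass culture tube that holds the bung (38 mm across, 180 mm long, brown plantlet). z axis: up along the tube and out of its mouth, 35 degrees from vertical, leaning towards the robot's side; rim 0.17 m above the bench. The fixed steel rack has three stations 95 mm apart; this tube is in any of them, beside two tubes with aluminium caps (41 mm across, level with the rim).
- tube (a joint): How far that tube has been dragged up along its own axis out of its spring clip, in m: 0 is home. The clip slips at about 25 N of pull along the tube. The tube cannot turn in it or move sideways.
- tray_in (a point): Centre of the inner floor of the open steel tray (240 mm along its x, 160 mm along its y, walls 22 mm high and 3 mm thick, floor 3 mm above the bench, fixed). Its half on the -x side (nearer the robot) is clear; two other red bungs of the same kind stand on their plugs 70 to 88 mm from the centre on the +x side.
- tray: The steel tray (origin at the centre of its underside).
- jar_a: Lidded glass culture jar standing on the bench between the robot and the rack or tray, 78 mm across, 115 mm high; origin at the centre of its underside, z up its axis.
- jar_b: The other such jar.
Not all that is in view belongs to the job. Leave any green or yellow look-alike of the bung alone.

How it is judged:
By the outcome, as a careful person would: the job done as asked, in the order asked, and still so for the second after the job is handed in, with the robot touching nothing.
It also fails if it takes over 50 s, if anything falls off the work surface, if the arm or the gripper's body presses on something with over 40 N, if the wrist force passes 120 N, or if a joint passes its speed limit or range.

ROBOT

A 6-joint arm with a two-finger parallel gripper is mounted at the origin on the work surface. World frame = base frame: x ahead of the robot, y to its left, z up, the work surface at z = 0. Lengths are in m, angles in rad, forces in N, time in s.
With the tool pointing down it reaches from about 0.15 to 0.775 m from the base axis. Payload 6.1 kg.
Tool frame: the origin (TCP) lies at the very end of the fingers, on their centre line; the grasp point (between the pads) lies 19 mm behind it; z points along the fingers, y is the direction in which the jaws open and shut (so a half turn about z gives the same grasp; the last joint's range is limited). The gripper opens to 85 mm and grips with 20 to 120 N. Pads are 22 mm wide; open, the fingers measure 114 mm over their backs; the gripper's body (76 mm by 85 mm) begins 54 mm behind the grasp point. The pads swing forward as they close: fully open they stand 13 mm farther back than shut.
Start: joints at [1.23, 0.126, -0.04, 1.405, 0, 1.571], TCP at [0.175, 0.495, 0.231] pointing down, gripper open.
Joint ranges: [-2.72, 2.72], [-0.95, 1.95], [-1.27, 1.35], [-1.78, 2.02], [-1.46, 1.47], [-3.14, 3.14]. Speed limits (rad/s): [2.39, 2.39, 3.01, 3.14, 3.14, 3.14].

INTERFACE

Orientations are given as a rotation vector (axis times angle).
In Python, from plant import ctrl, imaging gives the robot as it stands. Calls block until the motion is done:
- ctrl.goto(position, orientation): joint-space move of the TCP to a pose.
- ctrl.movel(position, ori=None, vel=0.15): straight line of the TCP; ori=None keeps the orientation; vel is the mean speed in m/s.
- ctrl.movej(angles): joint-space move.
- ctrl.command_gripper(opening, grip_force=None): opening from 0.0 (shut) to 1.0 (fully open); grip_force is the grip in N (None keeps the last); returns when the fingers have stopped.
- ctrl.sleep(seconds).
- ctrl.inverse_kinematics(position, orientation): joint angles nearest the present ones, or None.
- ctrl.observe(): the state.
- imaging.snapshot(name): name is "scene" or "top" or "wrist"; returns a dict with "img" (400x640x3 uint8, red, green, blue), "camera_matrix" (3x3 intrinsics, pixels), "R" (3x3) and "t" (3): a world point X has camera coordinates R X + t. Camera axes: x right, y down, z forward; pixel columns grow to the right and rows downward; lengths in m; the calibration is good to about 2 mm. The wrist camera is an equidistant fisheye: a pixel r from the principal point sees the ray r / f radians off the axis. A picture is of the moment at which its call begins. There is no depth.
A pose or a line that the arm cannot do raises ctrl.IKError and nothing moves.
- ctrl.hand_in(): hands the job in, once; it reports no verdict.
The state is a dict: "time": time; "q": joint angles; "joint_vel": joint speeds; "joint_efforts": joint torques, N m; "tool_pos": TCP position; "tcp_rot": TCP orientation; "wrist_force": force on the tool from outside, world axes, zero at the start; "ft_torque": the same for the moment, N m; "gripper_width": opening from 0.0 (shut) to 1.0 (fully open).
Only numpy, scipy, OpenCV 4.12 (cv2) and the standard library are available. Lean on these libraries where they do the work, as an engineer would, in place of code of your own. Each camera call takes 0.05 s, during which the arm holds its last target.

## Working session

There is one attempt and no reset: what is moved stays moved. The work goes in short steps, each a Python script; the robot and the scene stay as the last script left them, time stands still between calls to the robot, and variables do not carry over. Pictures are saved under pics/ and viewed, and the job is handed in when it is done.

```bash
ls; mkdir -p pics; python3 - <<'E'
from plant import ctrl, imaging
import cv2,numpy as np
for n in ["scene","top","wrist"]:
    s=imaging.snapshot(n); cv2.imwrite(f"pics/{n}0.png",s["img"][:,:,::-1]); 
    np.savez(f"pics/{n}0.npz",**s)
    print(n,s["camera_matrix"].tolist(),np.round(s["R"],3).tolist(),s["t"])
print(ctrl.observe())
E
```

```text
pics
scene [[419.26444841492304, 0.0, 315.8220623745602], [0.0, 419.26444841492304, 201.57426025307225], [0.0, 0.0, 1.0]] [[-0.752, 0.659, 0.016], [0.484, 0.567, -0.667], [-0.449, -0.494, -0.745]] [ 0.35444206 -0.13580553  1.51301671]
top [[516.4834200585194, 0.0, 312.0303736732886], [0.0, 516.4834200585194, 200.1521865268816], [0.0, 0.0, 1.0]] [[0.015, -1.0, 0.005], [-0.991, -0.016, -0.13], [0.13, -0.003, -0.992]] [-0.01713655  0.49232133  1.35032847]
wrist [[309.70691628693146, 0.0, 316.51870555948403], [0.0, 309.70691628693146, 205.02353188045015], [0.0, 0.0, 1.0]] [[0.334, 0.943, -0.0], [0.911, -0.322, 0.259], [0.244, -0.087, -0.966]] [-0.52562807 -0.03288667  0.37761156]
{'time': 0.15, 'q': array([ 1.22998302e+00,  1.26278338e-01, -4.03457470e-02,  1.40539908e+00,
        1.72960153e-05,  1.57079071e+00]), 'joint_vel': array([-0.00022338, -0.00280551,  0.00326119, -0.00180686, -0.00089957,
       -0.00113199]), 'joint_efforts': array([-3.31482497e-04, -4.36275637e+01,  3.53148651e+01,  1.35314729e-02,
        4.17285423e-05,  1.17965192e-05]), 'tool_pos': array([0.17537768, 0.49452137, 0.23070186]), 'tcp_rot': array([-5.32714166e-01, -3.09586856e+00,  1.89445604e-03]), 'wrist_force': array([-0.10826925,  0.03361573,  0.60248643]), 'ft_torque': array([ 4.01527437e-02,  9.74361956e-05, -1.95000486e-02]), 'gripper_width': 0.9977766892424598}
```

View pics/scene0.png

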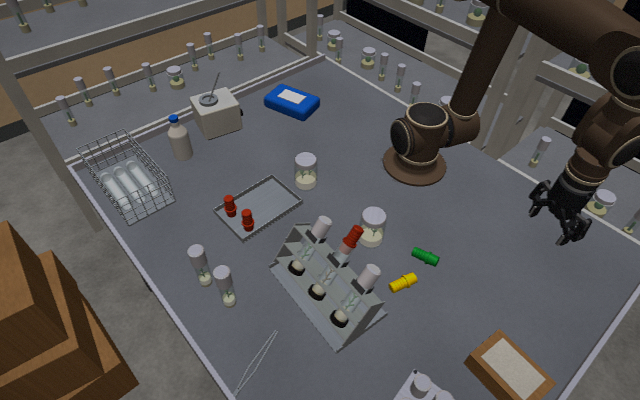

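View pics/top0.png

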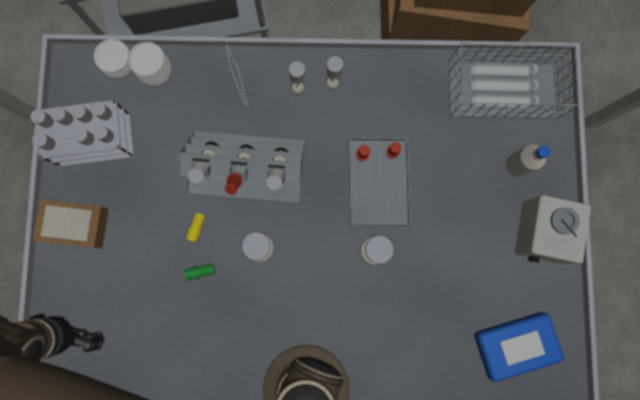

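View pics/wrist0.png

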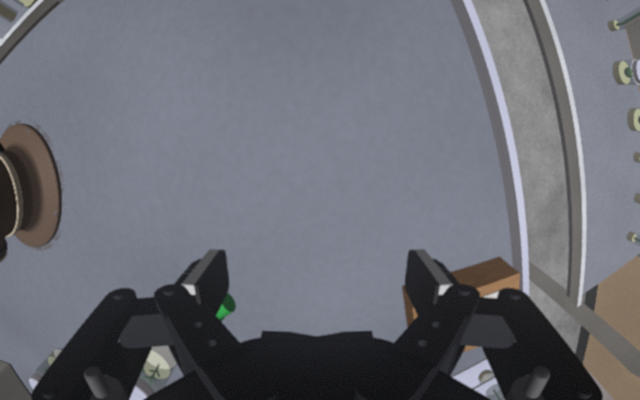

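The bung is in the middle station: scene ≈ (351,237), top ≈ (234,183). The tray is at top ≈ (379,181) and the jars at (257,247) and (377,250). Next I'll zoom in to measure.

```bash
cat > h.py <<'E'
import numpy as np,cv2
def load(n):
    d=np.load(f"pics/{n}.npz"); return {k:d[k] for k in d}
def ray(s,px):
    px=np.asarray(px,float).reshape(-1,2);K=s["camera_matrix"];R,t=s["R"],s["t"]
    d=np.c_[(px[:,0]-K[0,2])/K[0,0],(px[:,1]-K[1,2])/K[1,1],np.ones(len(px))]@R
    return -R.T@t, d/np.linalg.norm(d,axis=1)[:,None]
def onz(s,px,z):
    o,d=ray(s,px); return o+d*((z-o[2])/d[:,2])[:,None]
def proj(s,X):
    X=np.atleast_2d(X)@s["R"].T+s["t"]; p=X@s["camera_matrix"].T; return p[:,:2]/p[:,2:]
def tri(s1,p1,s2,p2):
    o1,d1=ray(s1,p1);o2,d2=ray(s2,p2);d1=d1[0];d2=d2[0]
    A=np.c_[d1,-d2];x=np.linalg.lstsq(A,o2-o1,rcond=None)[0]
    a=o1+d1*x[0];b=o2+d2*x[1];return (a+b)/2,np.linalg.norm(a-b)
def red(s):
    hsv=cv2.cvtColor(s["img"],cv2.COLOR_RGB2HSV);h=hsv[...,0]
    return (((h<8)|(h>172))&(hsv[...,1]>130)&(hsv[...,2]>60)).astype(np.uint8)
E
python3 - <<'E'
from h import *
for n,(x0,y0,w,h) in {"scene0":(200,140,200,150),"top0":(170,120,250,150)}.items():
    s=load(n); m=red(s)
    k,l,st,c=cv2.connectedComponentsWithStats(m)
    for i in range(1,k):
        if st[i,4]>15:
            ys,xs=np.where(l==i);P=np.c_[xs,ys];mu=P.mean(0);w_,v=np.linalg.eigh(np.cov((P-mu).T))
            a=(P-mu)@v[:,1];b=(P-mu)@v[:,0]
            print(n,st[i],mu.round(1),v[:,1].round(3),a.min().round(1),a.max().round(1),b.min().round(1),b.max().round(1))
    c=s["img"][y0:y0+h,x0:x0+w,::-1]
    f=800//w
    cv2.imwrite(f"pics/{n}_crop.png",cv2.resize(c,None,fx=f,fy=f,interpolation=cv2.INTER_CUBIC))
E
```

```text
scene0 [224 195  13  22 170] [229.  204.3] [0.122 0.993] -9.6 11.8 -6.6 5.4
scene0 [242 209  12  23 171] [246.8 218.9] [0.134 0.991] -10.2 12.1 -6.0 5.4
scene0 [343 225  21  23 263] [353.  236.1] [-0.544  0.839] -12.0 11.0 -7.4 7.3
top0 [387 143  14  15 146] [393.5 149.8] [-0.58   0.815] -7.9 7.9 -5.9 6.1
top0 [357 146  12  15 140] [362.8 152.8] [-0.399  0.917] -7.6 7.3 -6.0 6.0
top0 [226 174  16  20 225] [233. 183.] [-0.385  0.923] -9.5 10.7 -6.9 6.9
```

```bash
ls pics
```

```text
scene0.npz
scene0.png
scene0_crop.png
top0.npz
top0.png
top0_crop.png
wrist0.npz
wrist0.png
```

View pics/scene0_crop.png

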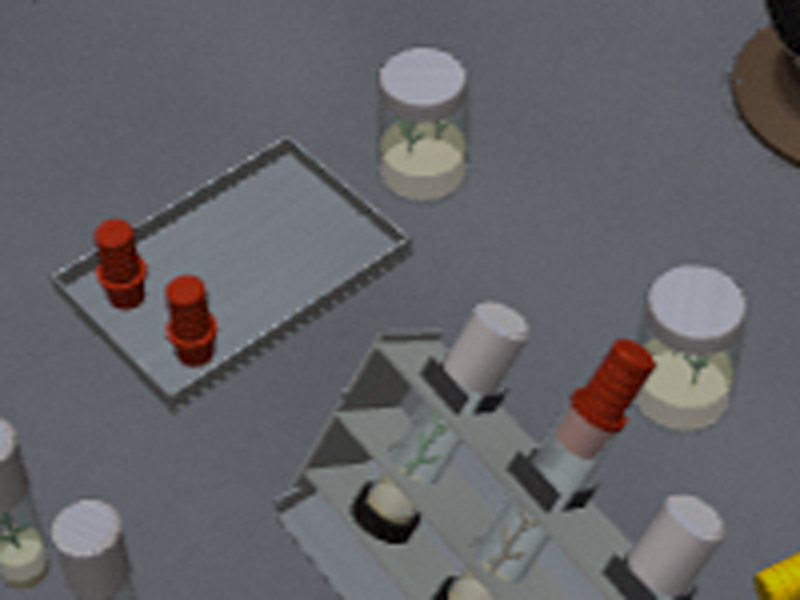

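View pics/top0_crop.png

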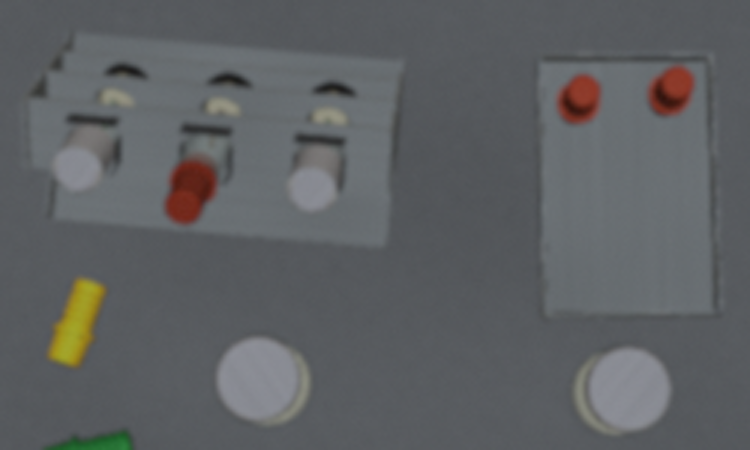

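```bash
python3 - <<'E'
from h import *
S=load("scene0");T=load("top0")
P={}
for n,a,b in [("capL",(325,220.5),(274,182.7)),("capR",(373.5,270),(196,176.7)),("top",(358.5,229.2),(231.3,189)),("flange",(350,242),(234.7,180.7))]:
    P[n]=tri(S,a,T,b);print(n,P[n][0].round(4),P[n][1].round(4))
d=P["capL"][0]-P["capR"][0];print("cap vec",d,np.linalg.norm(d))
ax=P["top"][0]-P["flange"][0];ax/=np.linalg.norm(ax);print(ax,np.degrees(np.arccos(ax[2])),"az",np.degrees(np.arctan2(ax[1],ax[0])))
# rack lines (front bottom edge, top pic crop)
c=np.array([(55,220),(387,246)])/3+[170,120]; e=onz(T,c,0.0);print("front edge",e, np.degrees(np.arctan2(*(e[1]-e[0])[:2][::-1])))
for n,pts,z in [("tray",[(540,58),(713,56),(718,314),(546,317)],0.022)]:
    e=onz(T,np.array(pts)/3+[170,120],z);print(e.round(4),e.mean(0))
ps=np.array([(53,275),(288,140),(410,243),(173,403)])/4+[200,140];e=onz(S,ps,0.022);print(e.round(4),e.mean(0))
for n,a,b in [("jarA",(697,302),(258,380)),("jarB",(424,77),(629,389))]:
    a=np.array(a)/4+[200,140];b=np.array(b)/3+[170,120]
    print(n,tri(S,a,T,b),onz(T,b,.115))
E
```

```text
capL [0.5161 0.0838 0.1664] 0.0001
capR [0.5285 0.2739 0.163 ] 0.0003
top [0.4931 0.1811 0.2042] 0.0009
flange [0.5182 0.1792 0.1707] 0.002
cap vec [-0.01240931 -0.19009306  0.00331588] 0.19052653049070928
[-0.59889946  0.04507692  0.79955457] 36.91241217692571 az 175.69567739790622
front edge [[0.51019826 0.3296553  0.        ]
 [0.49106033 0.02599273 0.        ]] -93.60622048138569
[[ 0.6635 -0.111   0.022 ]
 [ 0.668  -0.2691  0.022 ]
 [ 0.4317 -0.2715  0.022 ]
 [ 0.4266 -0.1177  0.022 ]] [ 0.54744338 -0.19232308  0.022     ]
[[ 0.6704 -0.2664  0.022 ]
 [ 0.4367 -0.2673  0.022 ]
 [ 0.4336 -0.1092  0.022 ]
 [ 0.6703 -0.1011  0.022 ]] [ 0.55275912 -0.18598018  0.022     ]
jarA (array([0.36322905, 0.1287136 , 0.10916618]), np.float64(0.00013830132844881802)) [[0.36296016 0.12816349 0.115     ]]
jarB (array([ 0.35990952, -0.17923138,  0.1106885 ]), np.float64(0.0014750187501684506)) [[ 0.36025684 -0.1791941   0.115     ]]
```

```bash
cat >> h.py <<'E'
from scipy.spatial.transform import Rotation as Ro
yaw=np.radians(-3.7)
u=np.array([-np.sin(np.radians(35))*np.cos(yaw),-np.sin(np.radians(35))*np.sin(yaw),np.cos(np.radians(35))])
def ori(zax,th,ref=(0,1,0)):
    z=np.asarray(zax,float)/np.linalg.norm(zax); y=np.array(ref,float); y-=y@z*z;y/=np.linalg.norm(y)
    R=np.c_[np.cross(y,z),y,z]; return (Ro.from_matrix(R)*Ro.from_rotvec([0,0,th])).as_rotvec()
E
python3 - <<'E'
from h import *
from plant import ctrl
S=load("scene0");T=load("top0")
for s,a,b,c,d in [(S,(358.5,229.2),(350,242),(325,220.5),(373.5,270)),(T,(231.3,189),(234.7,180.7),(274,182.7),(196,176.7))]:
    print("rim via top",onz(s,a,.17+.05*u[2])[0]-.05*u,"via flange",onz(s,b,.17+.004*u[2])[0]-.004*u,"caps mid",(onz(s,c,.17)+onz(s,d,.17))[0]/2)
rim=np.array([.521,.179,.17])
for th in np.arange(-3.1,3.2,.4):
    r=[]
    for k in (.25,.011):
        q=ctrl.inverse_kinematics(rim+k*u*1.0,ori(-u,th)); r.append(None if q is None else np.round(q,2).tolist())
    print(round(th,2),r)
for th in (0,np.pi):
    q=ctrl.inverse_kinematics([.49,-.19,.04],ori([0,0,-1],th));print(th,q)
E
```

```text
rim via top [0.52562248 0.18292261 0.17      ] via flange [0.52129087 0.18103141 0.17      ] caps mid [0.52533253 0.18114398 0.17      ]
rim via top [0.5209889  0.17785992 0.17      ] via flange [0.52068391 0.1779351  0.17      ] caps mid [0.52140458 0.17796645 0.17      ]
-3.1 [[0.76, -0.42, -0.33, 1.22, -0.44, -2.43], [0.5, -0.24, -0.66, 0.62, -0.31, -2.67]]
-2.7 [[0.76, -0.42, -0.33, 1.22, -0.44, -2.03], [0.5, -0.24, -0.66, 0.62, -0.31, -2.27]]
-2.3 [[0.76, -0.42, -0.33, 1.22, -0.44, -1.63], [0.5, -0.24, -0.66, 0.62, -0.31, -1.87]]
-1.9 [[0.76, -0.42, -0.33, 1.22, -0.44, -1.23], [0.5, -0.24, -0.66, 0.62, -0.31, -1.47]]
-1.5 [[0.76, -0.42, -0.33, 1.22, -0.44, -0.83], [0.5, -0.24, -0.66, 0.62, -0.31, -1.07]]
-1.1 [[0.76, -0.42, -0.33, 1.22, -0.44, -0.43], [0.5, -0.24, -0.66, 0.62, -0.31, -0.67]]
-0.7 [[0.76, -0.42, -0.33, 1.22, -0.44, -0.03], [0.5, -0.24, -0.66, 0.62, -0.31, -0.27]]
-0.3 [[0.76, -0.42, -0.33, 1.22, -0.44, 0.37], [0.5, -0.24, -0.66, 0.62, -0.31, 0.13]]
0.1 [[0.76, -0.42, -0.33, 1.22, -0.44, 0.77], [0.5, -0.24, -0.66, 0.62, -0.31, 0.53]]
0.5 [[0.76, -0.42, -0.33, 1.22, -0.44, 1.17], [0.5, -0.24, -0.66, 0.62, -0.31, 0.93]]
0.9 [[0.76, -0.42, -0.33, 1.22, -0.44, 1.57], [0.5, -0.24, -0.66, 0.62, -0.31, 1.33]]
1.3 [[0.76, -0.42, -0.33, 1.22, -0.44, 1.97], [0.5, -0.24, -0.66, 0.62, -0.31, 1.73]]
1.7 [[0.76, -0.42, -0.33, 1.22, -0.44, 2.37], [0.5, -0.24, -0.66, 0.62, -0.31, 2.13]]
2.1 [[0.76, -0.42, -0.33, 1.22, -0.44, 2.77], [0.5, -0.24, -0.66, 0.62, -0.31, 2.53]]
2.5 [[0.76, -0.42, -0.33, 1.22, -0.44, -3.11], [0.5, -0.24, -0.66, 0.62, -0.31, 2.93]]
2.9 [[0.76, -0.42, -0.33, 1.22, -0.44, -2.71], [0.5, -0.24, -0.66, 0.62, -0.31, -2.95]]
0 [-0.36990607  0.19779992 -0.3825188   0.9904776   0.         -0.36990607]
3.141592653589793 [-0.36990607  0.19779992 -0.3825188   0.9904776   0.          2.77168659]
```

```bash
python3 - <<'E'
from h import *
from plant import ctrl,imaging
rim=np.array([.522,.179,.17])
ctrl.goto(rim+.12*u,ori(-u,-.45))
o=ctrl.observe();print(o["time"],o["tool_pos"],rim+.12*u,o["wrist_force"])
for n in ["wrist","scene","top"]:
    s=imaging.snapshot(n);cv2.imwrite(f"pics/{n}1.png",s["img"][:,:,::-1]);np.savez(f"pics/{n}1.npz",**s)
E
```

```text
1.6667 [0.45330806 0.18389689 0.26835827] [0.45331429 0.18344171 0.26829825] [-0.18021944 -0.32521887 -0.67993663]
```

View pics/wrist1.png

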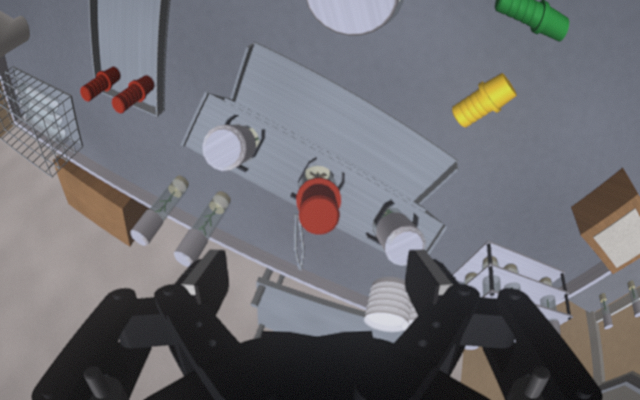

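View pics/scene1.png

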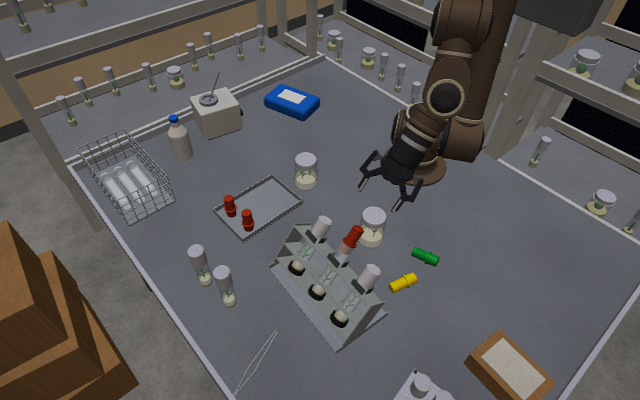

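```bash
cat >> h.py <<'E'
def fray(s,px):
    px=np.asarray(px,float).reshape(-1,2);K=s["camera_matrix"]
    v=np.c_[(px[:,0]-K[0,2])/K[0,0],(px[:,1]-K[1,2])/K[1,1]];th=np.linalg.norm(v,axis=1)
    d=np.c_[v*np.sinc(th/np.pi)[:,None],np.cos(th)]@s["R"]
    # sinc(th/pi)=sin(th)/th
    return -s["R"].T@s["t"],d
def fon(s,px,p0,n):
    o,d=fray(s,px);return o+d*(((p0-o)@n)/(d@n))[:,None]
E
python3 - <<'E'
from h import *
s=load("wrist1");m=red(s)
c=s["img"][150:260,260:380,::-1];cv2.imwrite("pics/w1c.png",cv2.resize(c,None,fx=5,fy=5,interpolation=cv2.INTER_CUBIC))
k,l,st,ce=cv2.connectedComponentsWithStats(m);print(st)
E
```

```text
[[     0      0    640    400 253207]
 [    81     68     37     33    551]
 [   112     77     40     36    672]
 [   296    178     44     56   1570]]
```

View pics/w1c.png

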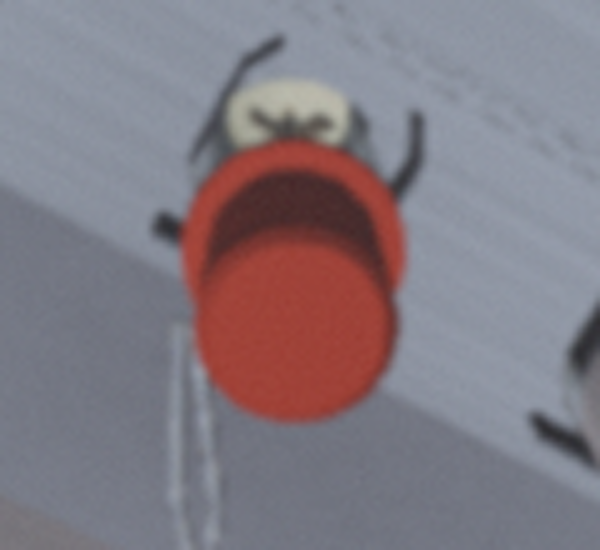

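```bash
python3 - <<'E'
from h import *
s=load("wrist1")
rim=np.array([.522,.179,.17])
A=fon(s,(319.2,215.0),rim+.05*u,u)[0];B=fon(s,(318.7,200.4),rim+.005*u,u)[0]
print("rim from top",A-.05*u,"from flange",B-.005*u)
d=A-B;print(d/np.linalg.norm(d),u)
# disc width checks for range
for h,p,q in [(.05,299,339.4),(.005,296.2,341.2)]:
    P=fon(s,[(p,215 if h>.01 else 200.4),(q,215 if h>.01 else 200.4)],rim+h*u,u);print(np.linalg.norm(P[0]-P[1]))
# scene top camera with horizontal plane
T=load("top1");S=load("scene1")
print(proj(T,rim+.05*u),proj(S,rim+.05*u))
E
```

```text
rim from top [0.52033376 0.18225924 0.16868844] from flange [0.52075606 0.18252059 0.16897172]
[-0.58171851  0.03120384  0.81279142] [-0.57238088  0.03701421  0.81915204]
0.02908169293434505
0.03874097525928961
[[230.8263684  188.56368894]] [[358.40906572 227.51111249]]
```

```bash
python3 - <<'E'
from h import *
from plant import ctrl,imaging
rim=np.array([.521,.1815,.1695])
ctrl.movel(rim+.065*u,ori(-u,-.45),vel=.1)
s=imaging.snapshot("wrist");cv2.imwrite("pics/wrist2.png",s["img"][:,:,::-1]);np.savez("pics/wrist2.npz",**s)
c=s["img"][140:280,240:400,::-1];cv2.imwrite("pics/w2c.png",cv2.resize(c,None,fx=4,fy=4,interpolation=cv2.INTER_CUBIC))
E
```

```text
(no output)
```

View pics/w2c.png

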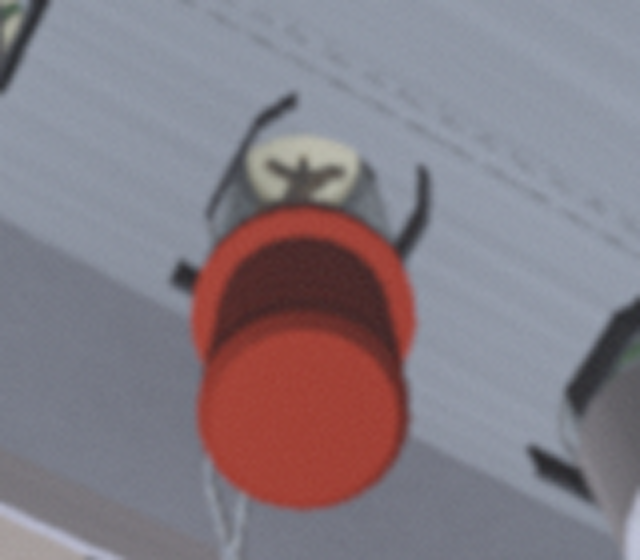

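View pics/wrist2.png

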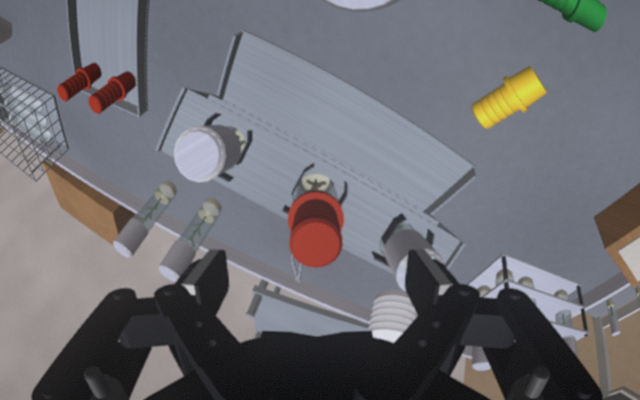

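```bash
python3 - <<'E'
from h import *
s=load("wrist2")
rim=np.array([.521,.1815,.1695])
A=fon(s,(315.9,242),rim+.05*u,u)[0];B=fon(s,(315.75,217.5),rim+.005*u,u)[0]
print("rim from top",A-.05*u,"from flange",B-.005*u)
d=A-B;print(d/np.linalg.norm(d),u)
R=Ro.from_rotvec(ori(-u,-.45)).as_matrix()
print("offsets tool frame",R.T@(A-.05*u-rim),R.T@(B-.005*u-rim))
E
```

```text
rim from top [0.51939941 0.18175783 0.16836994] from flange [0.51942689 0.18160812 0.1683959 ]
[-0.57298813  0.0403408   0.81857023] [-0.57238088  0.03701421  0.81915204]
offsets tool frame [1.65201821e-03 1.08454550e-03 7.14351135e-17] [ 1.68350723e-03  9.33383814e-04 -1.52744044e-17]
```

```bash
python3 - <<'E'
from h import *
from plant import ctrl,imaging
rim=np.array([.5200,.1817,.1688])
f=lambda: (lambda o:(round(o["time"],2),"axial",round(float(o["wrist_force"]@u),1),"F",o["wrist_force"].round(1),"Taxial",round(float(o["ft_torque"]@u),2),"w",round(o["gripper_width"],3),"q6",round(o["q"][5],2)))(ctrl.observe())
ctrl.movel(rim+.012*u,ori(-u,-.45),vel=.06)
print(f())
ctrl.command_gripper(0.0,110);ctrl.sleep(.2)
print(f(),ctrl.observe()["tool_pos"],rim+.012*u)
s=imaging.snapshot("wrist");cv2.imwrite("pics/wrist3.png",s["img"][:,:,::-1])
s=imaging.snapshot("scene");cv2.imwrite("pics/scene3.png",cv2.resize(s["img"][140:290,200:500,::-1],None,fx=2.6,fy=2.6,interpolation=cv2.INTER_CUBIC))
E
```

```text
(3.6, 'axial', -0.2, 'F', array([0.7, 0.4, 0.2]), 'Taxial', -0.01, 'w', 0.997, 'q6', np.float64(-0.01))
(4.37, 'axial', -5.2, 'F', array([ 4.5, -2. , -3.2]), 'Taxial', -0.07, 'w', 0.326, 'q6', np.float64(-0.01)) [0.51323569 0.18208027 0.17849251] [0.51313143 0.18214417 0.17862982]
```

View pics/wrist3.png

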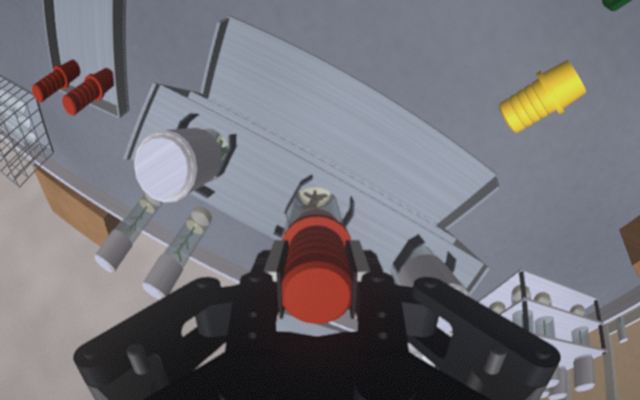

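View pics/scene3.png

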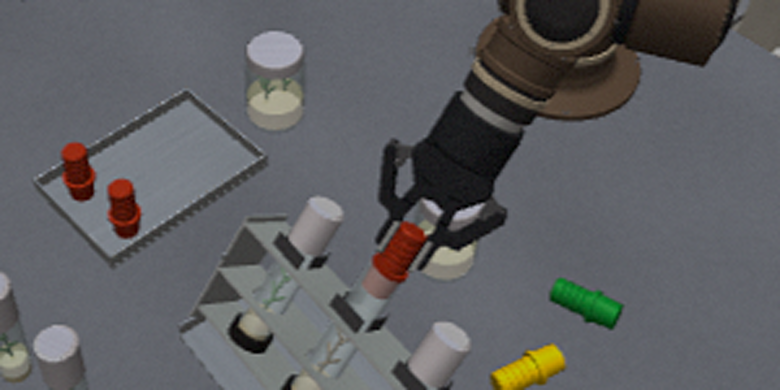

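The bung is centred between the pads (wrist picture ≈ (318,285)) and the jaws are closed on the grip. I'll do one test swing first.

```bash
cat >> h.py <<'E'
rim=np.array([.5200,.1817,.1688])
def F(c):
    o=c.observe();tp=o["tool_pos"]
    return (round(o["time"],2),"axial",round(float(o["wrist_force"]@u),1),"F",o["wrist_force"].round(1).tolist(),"Tax",round(float(o["ft_torque"]@u),2),"w",round(o["gripper_width"],3),"q6",round(o["q"][5],2),"h_mm",round(float((tp-rim)@u*1e3),2))
E
python3 - <<'E'
from h import *
from plant import ctrl,imaging
b=.012
ctrl.movel(rim+(b+.0003)*u,ori(-u,-.33),vel=.0015); print(F(ctrl))
ctrl.movel(rim+(b+.0033)*u,ori(-u,.45),vel=.003/.9); print(F(ctrl))
s=imaging.snapshot("wrist");cv2.imwrite("pics/wrist4.png",s["img"][:,:,::-1])
s=imaging.snapshot("scene");cv2.imwrite("pics/scene4.png",cv2.resize(s["img"][190:290,280:440,::-1],None,fx=5,fy=5,interpolation=cv2.INTER_CUBIC))
E
```

```text
(4.73, 'axial', -3.0, 'F', [2.3, -1.9, -1.9], 'Tax', -0.32, 'w', 0.328, 'q6', np.float64(0.1), 'h_mm', 12.24)
(5.78, 'axial', -9.7, 'F', [7.8, -3.5, -6.2], 'Tax', 0.04, 'w', 0.327, 'q6', np.float64(0.89), 'h_mm', 14.67)
```

View pics/wrist4.png

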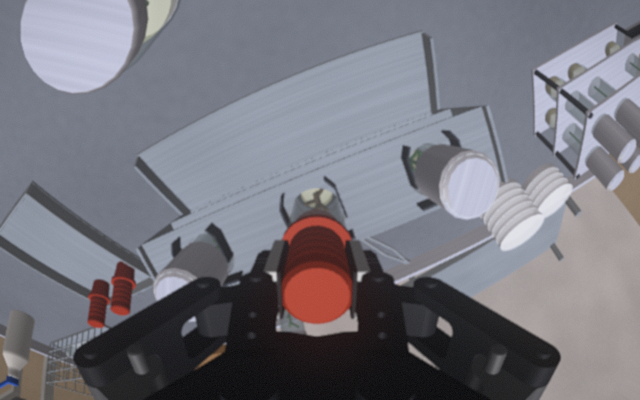

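View pics/scene4.png

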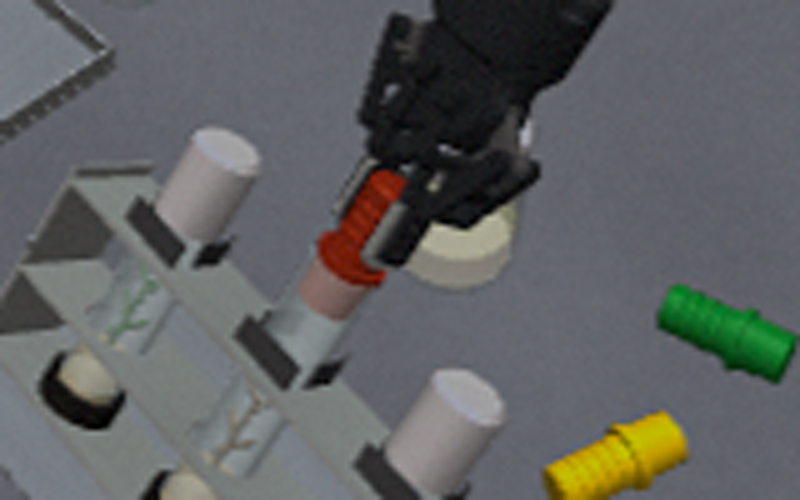

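```bash
python3 - <<'E'
from h import *
from plant import ctrl,imaging
b=.0153;sgn=-1
for i in range(3):
    ctrl.movel(rim+(b+.0003)*u,ori(-u,-sgn*.33),vel=.0015)
    f=F(ctrl);print(f)
    if abs(f[2])>20: break
    ctrl.movel(rim+(b+.0038)*u,ori(-u,sgn*.48),vel=.0035/.9);f=F(ctrl);print(f)
    b+=.0038;sgn=-sgn
    if abs(f[2])>18: break
print(b,sgn)
s=imaging.snapshot("wrist");cv2.imwrite("pics/wrist5.png",s["img"][:,:,::-1])
s=imaging.snapshot("scene");cv2.imwrite("pics/scene5.png",cv2.resize(s["img"][190:290,280:440,::-1],None,fx=5,fy=5,interpolation=cv2.INTER_CUBIC))
E
```

```text
(6.15, 'axial', -3.5, 'F', [3.1, -3.8, -1.9], 'Tax', 0.32, 'w', 0.326, 'q6', np.float64(0.77), 'h_mm', 15.4)
(7.2, 'axial', -11.4, 'F', [9.0, -2.1, -7.5], 'Tax', -0.02, 'w', 0.329, 'q6', np.float64(-0.04), 'h_mm', 18.42)
(7.5, 'axial', -6.9, 'F', [6.1, -1.8, -4.1], 'Tax', -0.24, 'w', 0.326, 'q6', np.float64(0.11), 'h_mm', 19.08)
(8.55, 'axial', -12.1, 'F', [10.3, -2.4, -7.5], 'Tax', -0.01, 'w', 0.328, 'q6', np.float64(0.92), 'h_mm', 22.17)
(8.85, 'axial', -3.6, 'F', [4.3, -3.0, -1.2], 'Tax', 0.24, 'w', 0.327, 'q6', np.float64(0.77), 'h_mm', 22.94)
(9.9, 'axial', -12.1, 'F', [10.0, -2.6, -7.6], 'Tax', 0.02, 'w', 0.325, 'q6', np.float64(-0.03), 'h_mm', 25.92)
0.0267 1
```

View pics/wrist5.png

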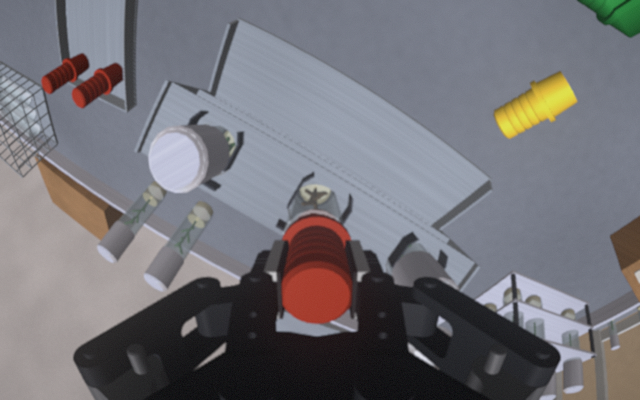

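View pics/scene5.png

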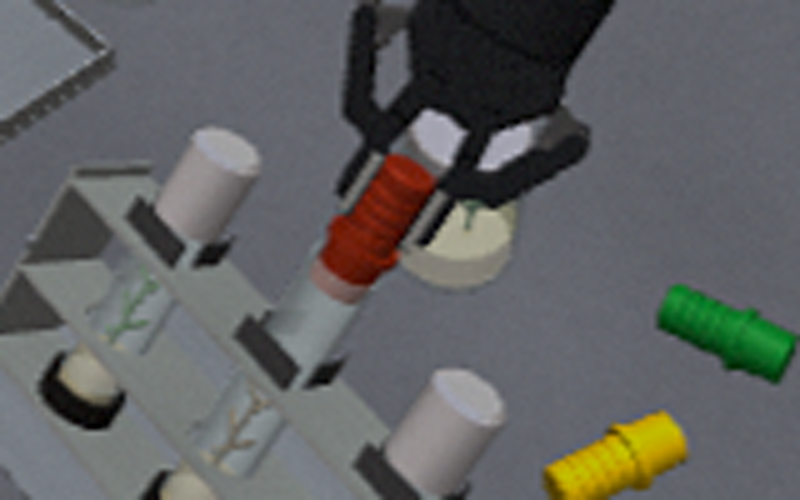

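The flange has risen and less of the plug shows through the glass (scene crop ≈ (340,280)). The tube collar hasn't moved, and the pull stays near 12 N. I'll keep going.

```bash
python3 - <<'E'
from h import *
from plant import ctrl,imaging
b=.0267;sgn=1
for i in range(4):
    ctrl.movel(rim+(b+.0003)*u,ori(-u,-sgn*.33),vel=.0015)
    f=F(ctrl);print(f)
    if abs(f[2])>20: break
    ctrl.movel(rim+(b+.0038)*u,ori(-u,sgn*.48),vel=.0035/.9);f=F(ctrl);print(f)
    b+=.0038;sgn=-sgn
    if abs(f[2])>18: break
print(b,sgn)
s=imaging.snapshot("scene");cv2.imwrite("pics/scene6.png",cv2.resize(s["img"][190:290,280:440,::-1],None,fx=5,fy=5,interpolation=cv2.INTER_CUBIC))
E
```

```text
(10.3, 'axial', -7.9, 'F', [7.1, -2.6, -4.6], 'Tax', -0.21, 'w', 0.324, 'q6', np.float64(0.12), 'h_mm', 26.65)
(11.35, 'axial', -6.1, 'F', [5.2, -2.2, -3.7], 'Tax', -0.07, 'w', 0.324, 'q6', np.float64(0.93), 'h_mm', 30.28)
(11.65, 'axial', 0.9, 'F', [-0.7, -3.4, 0.8], 'Tax', 0.16, 'w', 0.325, 'q6', np.float64(0.78), 'h_mm', 30.9)
(12.7, 'axial', -6.0, 'F', [5.7, -3.8, -3.2], 'Tax', 0.03, 'w', 0.331, 'q6', np.float64(-0.03), 'h_mm', 34.0)
(13.0, 'axial', -4.4, 'F', [3.6, -2.8, -2.7], 'Tax', -0.07, 'w', 0.326, 'q6', np.float64(0.12), 'h_mm', 34.59)
(14.05, 'axial', -1.8, 'F', [0.6, 0.3, -1.7], 'Tax', 0.05, 'w', 0.327, 'q6', np.float64(0.93), 'h_mm', 38.15)
(14.35, 'axial', -1.4, 'F', [-0.3, -0.4, -1.8], 'Tax', 0.02, 'w', 0.326, 'q6', np.float64(0.79), 'h_mm', 38.41)
(15.4, 'axial', -1.3, 'F', [0.8, 0.3, -1.0], 'Tax', 0.03, 'w', 0.326, 'q6', np.float64(-0.02), 'h_mm', 41.9)
0.0419 1
```

View pics/scene6.png

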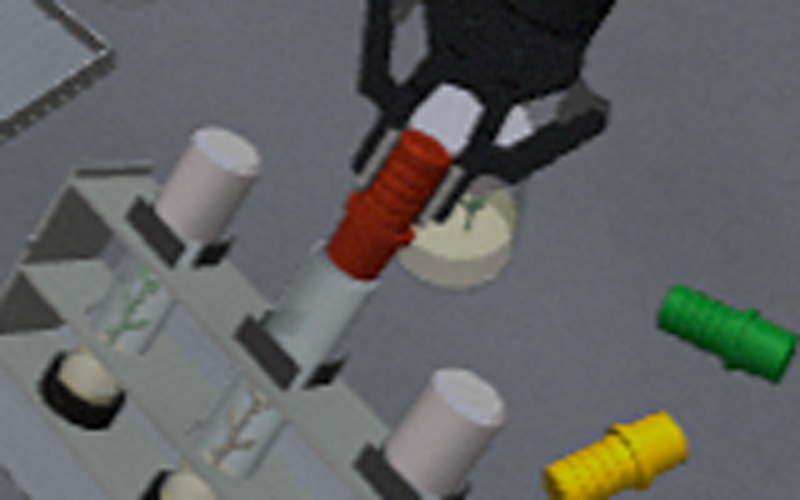

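The bung is clear: in the crop its foot is at the tube mouth (≈ (350,270)), the tube is still seated, and axial force is only about the bung's weight. Now I'll carry it to the tray.

```bash
python3 - <<'E'
from h import *
from plant import ctrl,imaging
ctrl.movel(rim+.10*u,ori(-u,.48),vel=.12)
p=rim+.10*u; p[2]=.30
ctrl.movel(p,ori(-u,.3),vel=.15)
D=ori([0,0,-1],0)
ctrl.goto([.49,-.189,.26],D);print(F(ctrl),ctrl.observe()["tool_pos"])
ctrl.movel([.49,-.189,.12],D,vel=.12)
ctrl.sleep(.3);print(F(ctrl))
for n in ["scene","top","wrist"]:
    s=imaging.snapshot(n);cv2.imwrite(f"pics/{n}7.png",s["img"][:,:,::-1]);np.savez(f"pics/{n}7.npz",**s)
E
```

```text
(18.45, 'axial', -1.1, 'F', [0.6, 0.5, -0.9], 'Tax', -0.01, 'w', 0.325, 'q6', np.float64(-0.37), 'h_mm', 78.03) [ 0.49001202 -0.1882532   0.25981746]
(20.07, 'axial', -0.3, 'F', [-0.3, 1.0, -0.6], 'Tax', 0.01, 'w', 0.328, 'q6', np.float64(-0.37), 'h_mm', -36.36)
```

View pics/scene7.png

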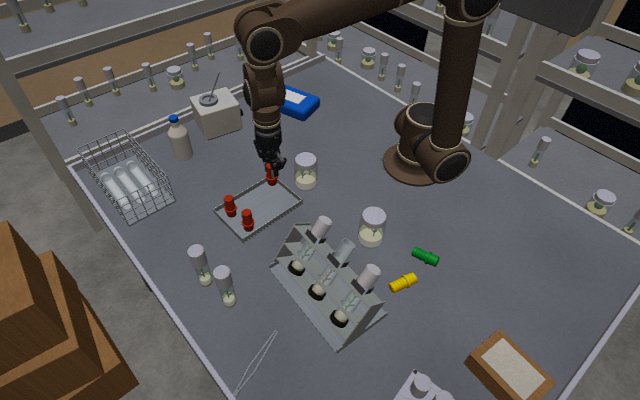

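View pics/wrist7.png

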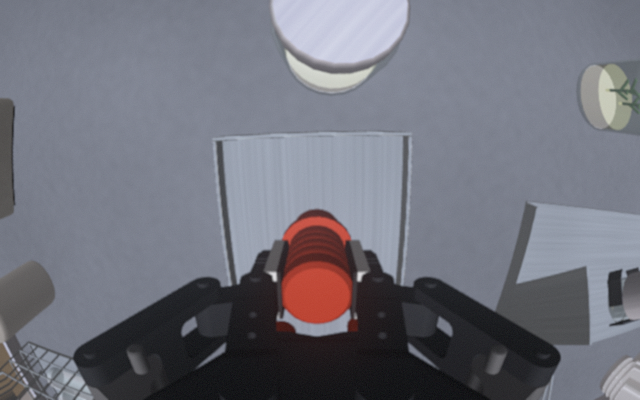

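View pics/top7.png

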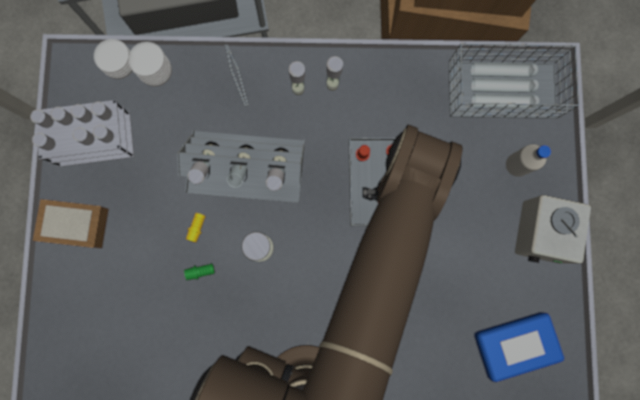

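It's upright above the clear half of the tray (wrist picture ≈ (317,270), side walls at x ≈ 222 and 405). Next I'll lower it until it touches.

```bash
python3 - <<'E'
from h import *
from plant import ctrl,imaging
D=ori([0,0,-1],0)
ctrl.movel([.495,-.188,.048],D,vel=.06);ctrl.sleep(.3)
f0=ctrl.observe()["wrist_force"];print(F(ctrl))
z=.048
while z>.034:
    z-=.001;ctrl.movel([.495,-.188,z],D,vel=.01);ctrl.sleep(.08)
    d=ctrl.observe()["wrist_force"]-f0
    print(round(z,4),d.round(1))
    if d[2]>3: break
s=imaging.snapshot("scene");cv2.imwrite("pics/scene8.png",cv2.resize(s["img"][120:260,200:360,::-1],None,fx=4,fy=4,interpolation=cv2.INTER_CUBIC))
print(ctrl.observe()["time"])
E
```

```text
(21.87, 'axial', -0.8, 'F', [1.0, 0.1, -0.3], 'Tax', -0.03, 'w', 0.329, 'q6', np.float64(-0.36), 'h_mm', -98.23)
0.047 [-1.3  0.4 -0.9]
0.046 [-1. -1. -1.]
0.045 [-0.2  0.3  0.2]
0.044 [-1.2 -0.8 -1. ]
0.043 [-1.   0.2 -0.2]
0.042 [-1.   0.3 -1.3]
0.041 [-3.9  0.6  7.2]
24.25
```

View pics/scene8.png

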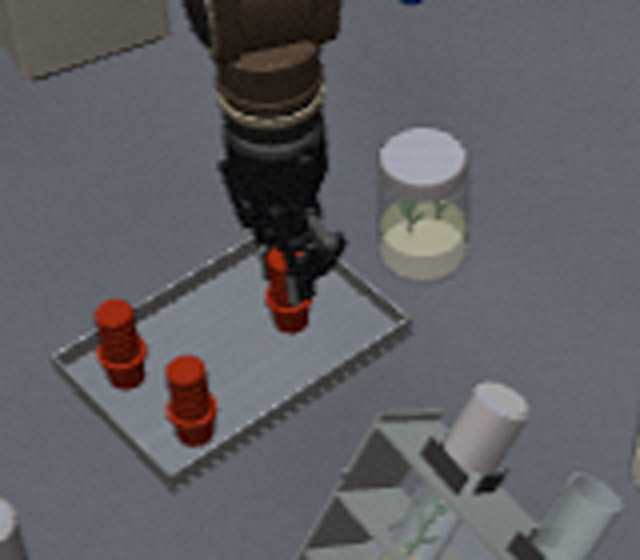

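It touched the floor at the predicted height, so I'll release and retreat.

```bash
python3 - <<'E'
from h import *
from plant import ctrl,imaging
D=ori([0,0,-1],0)
ctrl.command_gripper(0.5);ctrl.command_gripper(.8);ctrl.sleep(.2)
ctrl.movel([.495,-.188,.20],D,vel=.08)
ctrl.goto([.35,-.02,.30],D);ctrl.sleep(.3)
print(F(ctrl))
for n,(x,y,w,h) in {"scene":(200,140,200,150),"top":(170,100,260,170)}.items():
    s=imaging.snapshot(n);np.savez(f"pics/{n}9.npz",**s);cv2.imwrite(f"pics/{n}9.png",cv2.resize(s["img"][y:y+h,x:x+w,::-1],None,fx=3,fy=3,interpolation=cv2.INTER_CUBIC))
E
```

```text
(28.51, 'axial', 0.0, 'F', [-0.1, -1.0, -0.0], 'Tax', -0.02, 'w', 0.801, 'q6', np.float64(-0.06), 'h_mm', 196.51)
```

View pics/scene9.png

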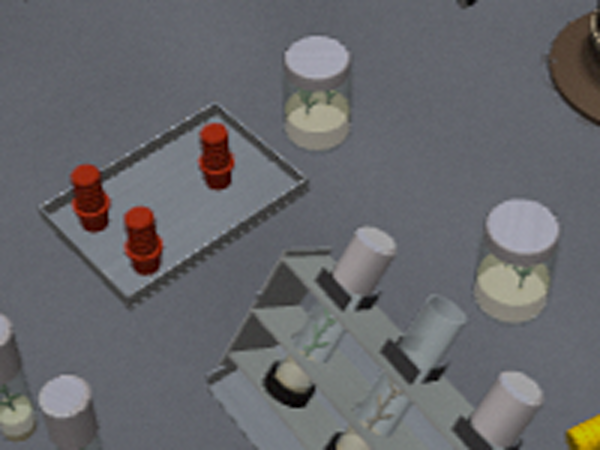

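View pics/top9.png

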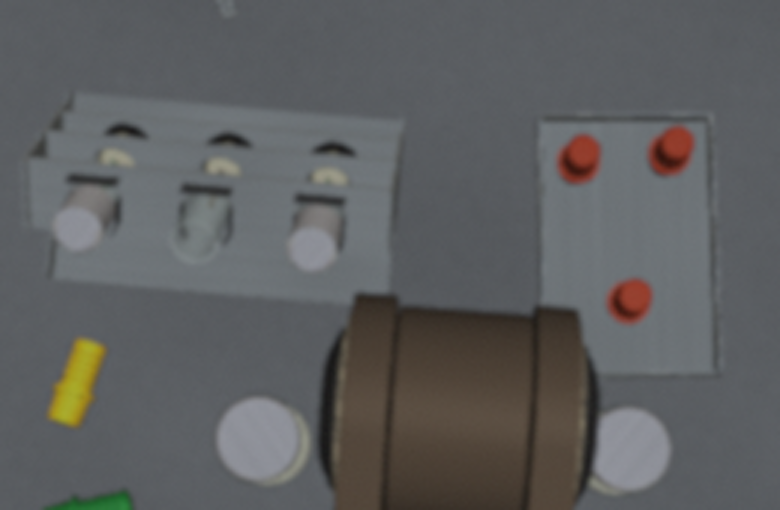

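The bung is standing in the tray (scene crop ≈ (216,157)), both jars are upright, and the tube is between the two caps. One last check of the tube rim's position before handing in.

```bash
python3 - <<'E'
from h import *
from plant import ctrl
S=load("scene9");T=load("top9")
for k in (0,.004,.01): print(k,proj(S,rim+k*u),proj(T,rim+k*u))
print("seen", np.array((441,312))/3+[200,140], np.array((196,236))/3+[170,100])
ctrl.hand_in();print(ctrl.observe()["time"])
E
```

```text
0 [[349.72762229 243.3825918 ]] [[233.49296104 180.3306911 ]]
0.004 [[350.51253257 242.1754485 ]] [[233.2007073  181.03795353]]
0.01 [[351.69402549 240.35838571]] [[232.75919477 182.10642653]]
seen [347. 244.] [235.33333333 178.66666667]
the job is handed in; nothing more can be done
the job is handed in; nothing more can be done
```

I worked the red bung out of the tube and stood it upright on the floor of the tray's clear half, then handed the job in with the arm well clear. The hand-in gave no verdict. The robot's clock read 28.5 s just before the last pictures.

- **Extraction:** I used eight back-and-forth twists of about 0.8–0.9 rad along the tube's slant, with 3–4 mm of pull in each. At the end of each swing the pull was at most about 12 N, well under the 25 N at which the clip slips. I did not log forces during the swings.
- **Placing:** The bung touched the tray floor at the height I predicted, with about 7 N of contact force. I opened the jaws only after that.
- **Last pictures:** All three bungs stand in the tray, both jars are upright and look unmoved, and the green and yellow look-alikes in view are where they were.
- **Tube position:** The seen rim centre is 2–3 pixels from where I predicted it for a tube at home. That offset is on the opposite side from a raised tube in both views, so it looks like calibration or hand-picking error. It puts the tube at home to within a few millimetres, no finer.
- **Disagreement between cameras:** The scene, top and wrist cameras differed by about 5 mm on the rim's position. I gripped using the close wrist view, and the side forces stayed small.

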